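# Feel the bottle stand for a leftover puck, then seat the bottle

### The arm

A 6-joint arm with a two-finger parallel gripper is mounted at the origin on a cart in front of the work surface, level with it; the furniture and walls round the work are solid. World frame = base frame: x ahead of the robot, y to its left, z up, the work surface at z = 0. Lengths are in m, angles in rad, forces in N, time in s.
With the tool pointing down it reaches from about 0.375 to 0.9 m from the base axis. Payload 3.1 kg.
Tool frame: the origin (TCP) lies midway between the tips of the shut fingers; the grasp point (between the pads) lies 19 mm behind it; z points along the fingers, y is the line along which they close (so a half turn about z gives the same grasp; the last joint's range is limited). The gripper opens to 85 mm and grips with 20 to 120 N. Pads are 22 mm wide; open, the fingers measure 114 mm over their backs; the gripper's body (76 mm by 85 mm) begins 54 mm behind the grasp point. The pads swing forward as they close: fully open they stand 13 mm farther back than shut.
Start: joints at [1, 0.527, 1.433, -0, 1.181, -0.178], TCP at [0.239, 0.578, 0.231] pointing down, gripper open.
Joint ranges: [-3.08, 3.08], [-0.75, 2.2], [0.22, 2.44], [-1.43, 4.57], [0, 2.65], [-2.85, 2.85]. Speed limits (rad/s): [2.79, 2.79, 3.14, 3.14, 3.14, 3.14].

### API

Orientations are given as a unit quaternion [x, y, z, w].
In Python, from station import manip gives the robot as it stands.
- The arm moves only by the tool step_arm, never from a script. Its argument "targets" is text: rows parted by semicolons, each of 4 numbers parted by spaces: the shift along the tool's x, y, z in mm, then the turn about the tool's z in degrees. A call has 1 to 12 rows; each row is the pose to reach, as a shift and turn from the pose commanded when the call began, along the tool's axes at that moment; what a row does not reach only later rows make up. A row lasts 1/10 s, in which the tool goes at most 50 mm and 8.59 degrees, less where a joint would pass 70% of its speed; a pose out of reach is approached as far as the arm can. A call with a gripper value outside its range is refused whole. "gripper" is the closure, from 0 (fully open) to 1 (shut), set as the call begins (left out, the last holds). The fingers move at their own pace and stop on an object; "squeeze" is the grip in N (left out, the last holds). Time passes only in rows, so rows that repeat a pose let the fingers close. It gives the time, the measured TCP pose, the force, the opening and the grip force at its end, in the units of the state.
- manip.sense(): the state, without advancing time (a new reading comes with each control period).
- manip.snapshot(name): name is "side" or "top" or "wrist"; returns the picture (384x512x3 uint8, red, green, blue); there is no depth.
- manip.get_calibration(name): a dict with "fov_y" (degrees; the focal length in pixels is half the picture's height over the tangent of half this angle, whatever the lens; pixels are square), "cx", "cy" (the principal point, pixels), "extrinsics" (4x4, takes a point from camera to world coordinates); the wrist camera has in their place "tool_from_camera" (4x4, takes a point from camera to tool coordinates, whose origin is the TCP and whose axes are the flange's). Camera axes: x right, y down, z forward; pixel columns grow to the right and rows downward; lengths in m; the calibration is good to about 2 mm. A picture is of the moment at which its call begins: read the wrist's pose just before it. get_calibration takes no time and is no camera call.
- manip.sign_off(): hands the job in; it is judged then, once.
Trained networks look in the newest picture that a camera, given by its name, has taken for a name from the list of things; names that differ only in an ending like _2 or _b are one class to them, and where a whole thing is asked for, a point or a joint stands for the part that bears it (a point fixed in the world has none). Each returns a list of dicts, best first, with "p" (0 to 1); they miss things now and then, are a little off and sometimes report something else, mostly with a low value. They report only what shows in the picture. A call takes as long as a camera call.
- manip.recognise(camera, query): "position" ([column, row] in pixels, amid what is visible of it).
- manip.masks_of(camera, query): "pixels" (384x512 bool, what is visible of it) and "position" ([column, row] in pixels, amid what is visible of it).
- manip.mark_of(camera, query): "position" ([column, row] in pixels: a listed point, or the origin of a listed thing).
The state is a dict: "t": time; "q": joint angles; "qd": joint speeds; "tau": joint torques, N m; "tcp_pos": TCP position; "tool_rot": TCP orientation; "force": force on the tool from outside, world axes, zero at the start; "ft_torque": the same for the moment, N m; "finger_gap": opening from 0.0 (shut) to 1.0 (fully open); "gripper_force": force on a finger pad.
Only numpy, scipy, OpenCV 4.12 (cv2) and the standard library are available. Lean on these libraries where they do the work, as an engineer would, in place of code of your own. Each camera call takes 0.05 s, during which the arm holds its last target. There are 200 camera calls.

### The job

The grey bottle stand has two wells, and in the bottom of one of them a black raising puck has been left behind. Before you touch the black squeeze bottle, reach down into one of the wells with the empty gripper's fingertips until they touch bottom, to feel whether the puck is in it; feel the other one as well if you like. Then, keeping the bottle upright, seat it fully down in the well that has no puck, and let go; the puck stays where it is.

Things in the scene. Friction and masses are not known exactly. Their poses are not given: they have to be found in the camera images.
- bottle_mid (a point): Black squeeze bottle, the only one on the worktop, standing upright: 93 mm tall, round body 60 mm across up to 65 mm, then a round ribbed cap 29 mm across from 65 to 93 mm above its foot (grip it by this cap, from above; any yaw). The point is on its axis half-way up, 46.5 mm above its foot; z points up the axis. About 0.12 kg.
- stand: Grey bottle stand, a block 110 mm deep (x), 210 mm wide (y), 80 mm high, fixed to the worktop, with two like round wells open at the top. Origin: centre of its underside; x and y its horizontal axes, z up. In one well (it changes from start to start) a black puck, 74 mm across and stuck fast, fills the bottom.
- well_1 (a point): One well of the stand, 82 mm across, wide enough for shut fingertips. The point is the centre of its mouth, level with the block's top; z is up. Without the puck the well's floor (a thin black rubber disc) is 50 mm below this point; with it, the puck's top is 30 mm below this point.
- well_2 (a point): The other well, alike in all; the point is again the centre of its mouth, 100 mm from well_1 along the stand's y.

How it is judged:
By the outcome, as a careful person would: the job done as asked, in the order asked, and still so for the second after the job is handed in, with the robot touching nothing.
It also fails if it takes over 53 s, if anything falls off the work surface, if the arm or the gripper's body presses on something with over 40 N, if the wrist force passes 120 N, or if a joint passes its speed limit or range.

## Working session

There is one attempt and no reset: what is moved stays moved. The work goes in short steps, Python scripts to look and compute and a tool call to move; the robot and the scene stay as the last step left them, time stands still between calls to the robot, and variables do not carry over. Pictures are saved under pics/ and viewed, at most 10 in all, crops included, and the job is handed in when it is done.

Besides the shell and the picture viewer there is one more tool, called after "Emit:" as a command line: name --argument value ..., lists and objects as JSON in quotes. step_arm: Moves the arm, as the interface text tells. Its arguments: {"type":"object","properties":{"targets":{"type":"string"},"gripper":{"type":"number"},"squeeze":{"type":"number"}},"required":["targets"]}

```bash
mkdir -p pics; cat > h.py <<'E'
import numpy as np,cv2
from station import manip
from scipy.spatial.transform import Rotation as R
def cal(n):
    c=manip.get_calibration(n); f=192/np.tan(np.radians(c['fov_y'])/2)
    s=manip.sense()
    if n=='wrist':
        T=np.eye(4);T[:3,:3]=R.from_quat(s['tool_rot']).as_matrix();T[:3,3]=s['tcp_pos']
        E=T@np.array(c['tool_from_camera'])
    else: E=np.array(c['extrinsics'])
    return f,c['cx'],c['cy'],E
def ray(C,p):
    f,cx,cy,E=C; d=E[:3,:3]@np.array([(p[0]-cx)/f,(p[1]-cy)/f,1]); return E[:3,3],d/np.linalg.norm(d)
def tri(rs):
    A=sum(np.eye(3)-np.outer(d,d) for o,d in rs); b=sum((np.eye(3)-np.outer(d,d))@o for o,d in rs)
    x=np.linalg.solve(A,b); return x,[float(np.linalg.norm(np.cross(x-o,d))) for o,d in rs]
def atz(r,z): o,d=r; return o+d*(z-o[2])/d[2]
def proj(C,x):
    f,cx,cy,E=C; p=np.linalg.inv(E)@np.append(x,1); return [f*p[0]/p[2]+cx,f*p[1]/p[2]+cy]
E
python3 - <<'E'
from h import *
s=manip.sense();print(s['t'],s['tcp_pos'],s['tool_rot'],s['force'])
ims=[]
for n in ['side','top','wrist']:
    C=cal(n);im=manip.snapshot(n);ims.append(im);print(n,C)
    for q in ['bottle_mid','stand','well_1','well_2']:
        print(q,[(round(d['p'],2),np.round(d['position'],1)) for d in manip.mark_of(n,q)][:4])
cv2.imwrite('pics/a.png',cv2.resize(np.vstack([np.hstack(ims[:2]),np.hstack([ims[2],ims[2]*0])])[...,::-1],(800,600)))
E
```

```text
0.0 [0.23822757 0.57702774 0.23032692] [ 1.94651225e-01  9.80871893e-01 -1.02745813e-03 -4.17969548e-04] [ 0.22635168  0.10022079 -0.02663285]
side (np.float64(409.7147445482075), 257.85332669987224, 190.96640234039575, array([[ 0.91195154, -0.26016217,  0.31726965,  0.2154856 ],
       [-0.41025059, -0.5899299 ,  0.69546903, -0.74992641],
       [ 0.00623212, -0.76439411, -0.64471916,  0.74209869],
       [ 0.        ,  0.        ,  0.        ,  1.        ]]))
bottle_mid [(0.73, array([295.5, 239.5]))]
stand [(0.69, array([232.4, 175.3]))]
well_1 [(0.71, array([238.3, 160.6])), (0.61, array([223.3, 141.1]))]
well_2 [(0.71, array([238.3, 160.6])), (0.61, array([223.3, 141.1]))]
top (np.float64(440.2792701510504), 265.6350841763558, 189.37378170747675, array([[-0.01461682, -0.98632153,  0.16418342,  0.37361974],
       [-0.99956493,  0.01020667, -0.02767275, -0.00308509],
       [ 0.02561846, -0.16451648, -0.98604159,  1.1651489 ],
       [ 0.        ,  0.        ,  0.        ,  1.        ]]))
bottle_mid [(0.87, array([330.4, 186.2])), (0.75, array([195.8, 199.9]))]
stand [(0.88, array([195.8, 199. ]))]
well_1 [(0.85, array([210.8, 196.4])), (0.56, array([171.9, 194.4]))]
well_2 [(0.85, array([210.8, 196.4])), (0.56, array([171.9, 194.4]))]
wrist (np.float64(309.4585061164352), 258.7622673920202, 192.21566427954528, array([[ 3.81555773e-01,  8.85073097e-01,  2.66572324e-01,
         1.71125731e-01],
       [ 9.24345684e-01, -3.65500248e-01, -1.09519980e-01,
         6.06371043e-01],
       [ 4.99062500e-04,  2.88192958e-01, -9.57572227e-01,
         3.73725009e-01],
       [ 0.00000000e+00,  0.00000000e+00,  0.00000000e+00,
         1.00000000e+00]]))
bottle_mid []
stand []
well_1 []
well_2 []
```

View pics/a.png

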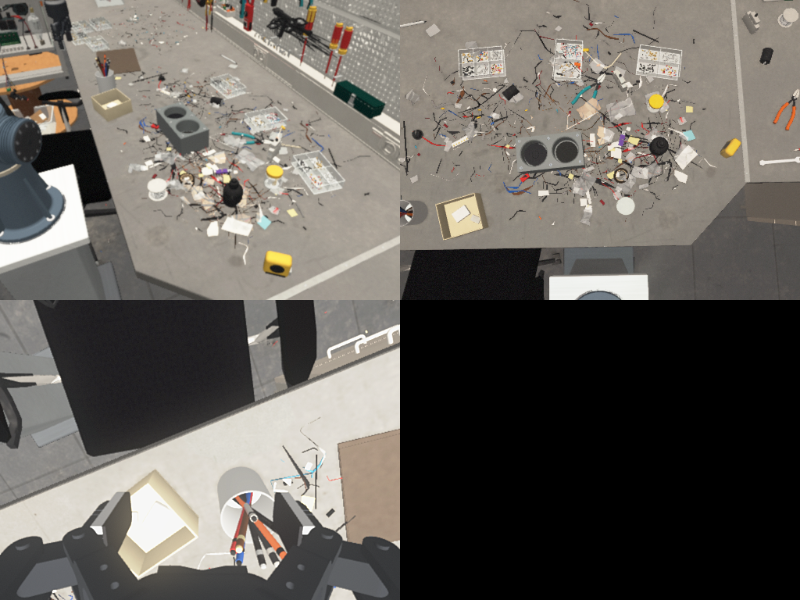

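The top picture shows the stand near (193,195) px with wells at about (172,194) and (211,196), and the bottle at (330,186). In the side picture the wells are at (223,141) and (238,161) and the bottle at (295,240). The pen cup and the box stand under the gripper.

```bash
python3 - <<'E'
from h import *
S,T=cal('side'),cal('top')
P=dict(bottle=((295.5,239.5),(330.4,186.2)),stand=((232.4,175.3),(195.8,199)),wN=((238.3,160.6),(210.8,196.4)),wF=((223.3,141.1),(171.9,194.4)))
for k,(a,b) in P.items(): x,e=tri([ray(S,a),ray(T,b)]);print(k,x.round(4),np.round(e,4))
for n in ['side','top']:
    m=manip.masks_of(n,'stand')
    for d in m[:2]: print(n,d['p'],cv2.minAreaRect(np.argwhere(d['pixels'])[:,::-1].astype(np.float32)))
s=manip.sense();print(R.from_quat(s['tool_rot']).as_matrix().round(3))
E
```

```text
bottle [ 0.5635 -0.2003  0.0549] [0.0016 0.0016]
stand [ 0.5438  0.1513 -0.0045] [0.0004 0.0004]
wN [0.541  0.102  0.0819] [0.0033 0.0033]
wF [0.54   0.1983 0.0889] [0.0027 0.0027]
side 0.61 ((233.34002685546875, 162.1199951171875), (78.19999694824219, 50.0), 53.13010025024414)
top 0.95 ((191.80755615234375, 195.6128387451172), (48.69190979003906, 86.54121398925781), 86.18592071533203)
[[-0.924  0.382  0.   ]
 [ 0.382  0.924  0.   ]
 [ 0.     0.    -1.   ]]
```

Emit:
step_arm --targets "-460 -320 0 0;-460 -320 0 0;-460 -320 0 0;-460 -320 0 0;-460 -320 0 0;-460 -320 0 0;-460 -320 0 0;-460 -320 0 0;-460 -320 0 0;-460 -320 0 0;-460 -320 0 0;-460 -320 0 0" --gripper 1 --squeeze 30

```text
t: 2.05
tcp_pos: [0.5453, 0.1016, 0.2317]
tool_rot: [0.197, 0.98, -0.0, 0.002]
force: [-0.3, -0.1, 0.4]
finger_gap: -0.001
gripper_force: 0.0
```

Emit:
step_arm --targets "0 0 0 0;0 0 0 0;0 0 0 0"

```text
t: 2.35
tcp_pos: [0.5402, 0.1077, 0.2312]
tool_rot: [0.194, 0.981, 0.0, -0.001]
force: [0.7, -0.0, -0.3]
finger_gap: -0.001
gripper_force: 0.0
```

```bash
python3 - <<'E'
from h import *
s=manip.sense();print(s['t'],s['tcp_pos'],s['force'],s['finger_gap']);print(R.from_quat(s['tool_rot']).as_matrix().round(3))
C=cal('wrist');im=manip.snapshot('wrist');cv2.imwrite('pics/b.png',im[...,::-1])
for q in ['well_1','stand','bottle_mid']:
    for d in manip.mark_of('wrist',q): print(q,round(d['p'],2),np.round(d['position'],1),atz(ray(C,d['position']),0.08).round(4))
print('exp',proj(C,[.541,.102,.08]),proj(C,[.54,.198,.08]))
E
```

```text
2.35 [0.5402493  0.10773581 0.23121378] [ 0.65233533 -0.02529303 -0.31421949] -0.0005135728247608718
[[-0.925  0.38  -0.001]
 [ 0.38   0.925  0.   ]
 [ 0.001 -0.    -1.   ]]
stand 0.57 [296.7 152. ] [0.531  0.1517 0.08  ]
bottle_mid 0.64 [ 26.3 280.8] [ 0.5513 -0.168   0.08  ]
exp [np.float64(252.65706512742184), np.float64(180.52580410835088)] [np.float64(345.98256802236165), np.float64(142.19639644046848)]
```

View pics/b.png

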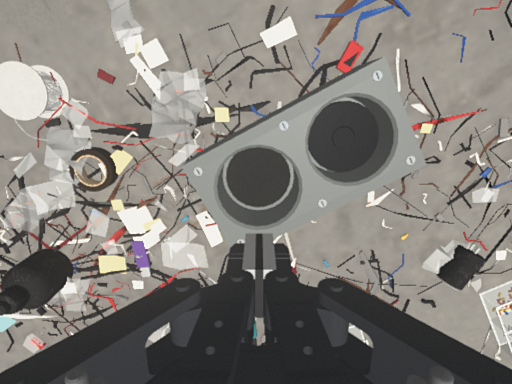

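The picture shows the stand with the near well's mouth centred at about (259,187), where the floor looks deeper, and the far well's mouth at about (351,138), where the floor looks shallower. The bottle is at lower left, at about (35,280).

```bash
python3 - <<'E'
from h import *
C=cal('wrist')
n=atz(ray(C,(259,187)),.08);f=atz(ray(C,(351,138)),.08);print(n,f,np.linalg.norm(n-f))
T=cal('top')
for k,a in dict(n=(210.8,196.4),f=(171.9,194.4)).items(): print(k,atz(ray(T,a),.08))
m=max(manip.masks_of('wrist','stand'),key=lambda d:d['p'])
r=cv2.minAreaRect(np.argwhere(m['pixels'])[:,::-1].astype(np.float32));print(m['p'],r)
s=manip.sense();M=R.from_quat(s['tool_rot']).as_matrix();print(1000*M.T@(n-s['tcp_pos']),1000*M.T@(f-s['tcp_pos']))
E
```

```text
[0.55037935 0.10487404 0.08      ] [0.53892703 0.20326106 0.08      ] 0.09905130915249745
n [0.53801672 0.10301885 0.08      ]
f [0.54407093 0.19927997 0.08      ]
0.87 ((305.5000305175781, 158.0), (119.40602111816406, 230.76220703125), 63.43495178222656)
[ -9.48987453   1.35709179 151.43900986] [ 38.5134697   87.99911847 151.44003746]
```

```bash
cat > ov.py <<'E'
from h import *
def overlay(C,im,c,yaw,s=1):
    im=im[...,::-1].copy()
    Rz=np.array([[np.cos(yaw),-np.sin(yaw)],[np.sin(yaw),np.cos(yaw)]])
    a=np.linspace(0,2*np.pi,60)
    cs=[np.array([[-.055,-.105],[.055,-.105],[.055,.105],[-.055,.105]])]+[np.c_[.041*np.cos(a),.041*np.sin(a)+o] for o in(-.05,.05)]
    big=cv2.resize(im,None,fx=4,fy=4,interpolation=cv2.INTER_CUBIC)
    for k in cs:
        p=np.array([proj(C,[*(Rz@q+c),.08]) for q in k]); cv2.polylines(big,[np.int32((p+.5)*4)],True,(0,0,255) if s else 0,2)
    return big
E
python3 - <<'E'
from ov import *
W=cal('wrist');im=manip.snapshot('wrist');c=np.array([.5455,.154])
w=overlay(W,im,c,np.radians(5))[160:1040,680:1760]
T=cal('top');it=manip.snapshot('top');t=overlay(T,it,c,np.radians(5))[600:960,520:1100]
S=cal('side');i2=manip.snapshot('side');u=overlay(S,i2,c,np.radians(5))[460:820,720:1180]
w=cv2.resize(w,(660,540))
cv2.imwrite('pics/c.png',cv2.resize(w,(500,410)))
top=np.hstack([cv2.resize(w,(440,360)),np.zeros((360,0,3),np.uint8),cv2.resize(u,(360,282)) if 0 else cv2.resize(u,(360,360))])
bot=np.zeros((240,800,3),np.uint8);bot[:,:386]=cv2.resize(t,(386,240))
cv2.imwrite('pics/c.png',np.vstack([top,bot]))
for o in(-.05,.05):
  for n,C in(('w',W),('t',T),('s',S)): print(n,proj(C,[c[0]-np.sin(.087)*o,c[1]+o,.08]))
E
```

```text
w [np.float64(258.1221606722428), np.float64(186.60523910400534)]
t [np.float64(210.4323683598567), np.float64(191.70522013283755)]
s [np.float64(239.84387963208775), np.float64(160.1913472529799)]
w [np.float64(352.6229600151065), np.float64(139.62047846801303)]
t [np.float64(169.96226415664012), np.float64(195.58185757883774)]
s [np.float64(224.04965685423696), np.float64(142.43975198169662)]
```

View pics/c.png

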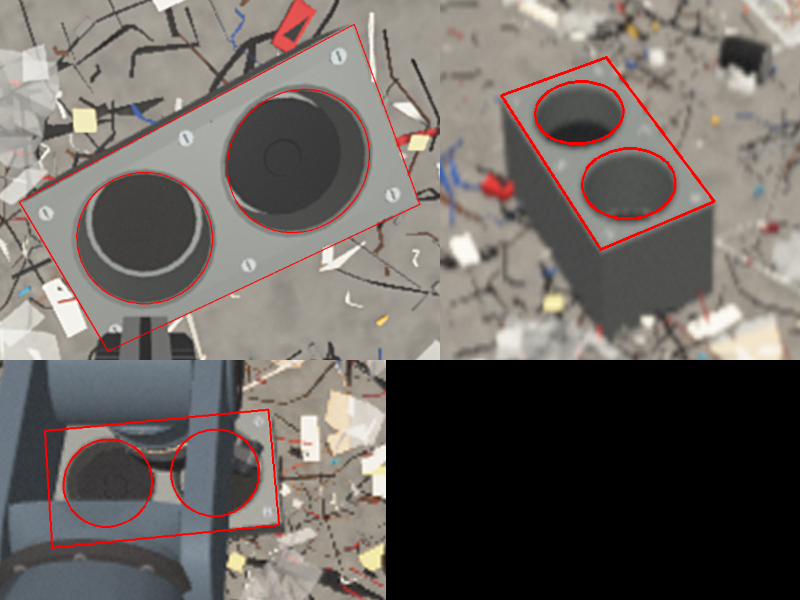

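The overlay fits all three views, with the stand centre at (0.5455, 0.154) and yaw 5°, so I'll probe the near well first.

Emit:
step_arm --targets "-8 1 0 0;-8 1 40 0;-8 1 80 0;-8 1 120 0;-8 1 145 0;-8 1 160 0;-8 1 167 0;-8 1 167 0;-8 1 167 0"

```text
t: 3.65
tcp_pos: [0.5503, 0.104, 0.0649]
tool_rot: [0.195, 0.981, 0.0, 0.001]
force: [-0.2, -0.3, 0.9]
finger_gap: -0.002
gripper_force: 0.0
```

Emit:
step_arm --targets "0 0 3 0;0 0 6 0;0 0 9 0;0 0 12 0;0 0 15 0;0 0 15 0"

```text
t: 4.25
tcp_pos: [0.549, 0.1041, 0.0488]
tool_rot: [0.195, 0.981, -0.0, -0.0]
force: [-0.3, -0.7, 0.6]
finger_gap: -0.001
gripper_force: 0.0
```

Emit:
step_arm --targets "0 0 3 0;0 0 6 0;0 0 6 0"

```text
t: 4.55
tcp_pos: [0.549, 0.1041, 0.0428]
tool_rot: [0.195, 0.981, -0.0, -0.0]
force: [0.1, -0.3, 0.1]
finger_gap: 0.001
gripper_force: 0.0
```

Emit:
step_arm --targets "0 0 3 0;0 0 6 0;0 0 8 0;0 0 10 0;0 0 11 0;0 0 11 0"

```text
t: 5.15
tcp_pos: [0.5493, 0.1041, 0.0321]
tool_rot: [0.195, 0.981, -0.0, -0.0]
force: [0.2, -0.1, -0.5]
finger_gap: -0.002
gripper_force: 0.0
```

Emit:
step_arm --targets "0 0 1 0;0 0 2 0;0 0 2 0"

```text
t: 5.45
tcp_pos: [0.5493, 0.1041, 0.0302]
tool_rot: [0.195, 0.981, -0.0, -0.0]
force: [-0.4, -0.1, -0.2]
finger_gap: -0.001
gripper_force: 0.0
```

Emit:
step_arm --targets "0 0 1 0;0 0 2 0;0 0 2 0"

```text
t: 5.75
tcp_pos: [0.5494, 0.1041, 0.0301]
tool_rot: [0.195, 0.981, -0.0, 0.0]
force: [-2.5, 0.2, 12.0]
finger_gap: 0.005
gripper_force: 6.1
```

The fingertips touched bottom at z = 0.030, 50 mm below the mouth, with a 12 N reaction, so the near well has no puck. Next is the bottle.

Emit:
step_arm --targets "0 0 -50 0;0 0 -100 0;0 0 -150 0;-20 -40 -190 0;-40 -80 -210 0;-70 -120 -220 0;-70 -165 -220 0;-70 -210 -220 0;-70 -250 -220 0;-70 -276 -220 0;-70 -276 -220 0;-70 -276 -220 0" --gripper 0

```text
t: 6.95
tcp_pos: [0.5084, -0.1779, 0.2483]
tool_rot: [0.196, 0.981, 0.0, -0.0]
force: [-1.1, -0.4, -0.5]
finger_gap: 1.001
gripper_force: 0.0
```

```bash
cat > b.py <<'E'
from h import *
s=manip.sense();print(s['t'],s['tcp_pos'],np.linalg.norm(s['qd']))
ims=[]
for n in ['wrist','top','side']:
    C=cal(n);im=manip.snapshot(n)
    for d in manip.mark_of(n,'bottle_mid')[:2]: print(n,round(d['p'],2),np.round(d['position'],1),atz(ray(C,d['position']),0.0465).round(4))
    f=im[...,::-1].copy()
    for d in manip.masks_of(n,'bottle_mid')[:1]:
        c=cv2.findContours(d['pixels'].astype(np.uint8),0,1)[0];cv2.drawContours(f,c,-1,(0,255,0),1)
    a=np.linspace(0,6.28,40);X=np.array([.5635,-.2003])
    for r,z,col in((.03,0,(0,0,255)),(.03,.065,(255,0,0)),(.0145,.093,(0,255,255))):
        p=np.array([proj(C,[X[0]+r*np.cos(t),X[1]+r*np.sin(t),z]) for t in a]);cv2.polylines(f,[np.int32(p.round())],True,col,1)
    p=np.int32(proj(C,[*X,.05]));h=90 if n=='wrist' else 40
    y,x=np.clip(p[1],h,384-h),np.clip(p[0],h,512-h)
    ims.append(cv2.resize(f[y-h:y+h,x-h:x+h],(266,266),interpolation=2)); print(n,'crop',x-h,y-h,2*h)
import sys;cv2.imwrite(sys.argv[1],cv2.resize(np.hstack(ims),None,fx=1,fy=1))
E
python3 b.py pics/d.png
```

```text
6.95 [ 0.5083646  -0.1778789   0.24828799] 0.03406446129230312
wrist 0.8 [253.4 218.7] [ 0.5647 -0.2069  0.0465]
wrist crop 168 126 180
top 0.55 [332.2 185.6] [ 0.568  -0.2071  0.0465]
top crop 289 147 80
side 0.67 [293.7 239.1] [ 0.5628 -0.1905  0.0465]
side crop 256 200 80
```

View pics/d.png

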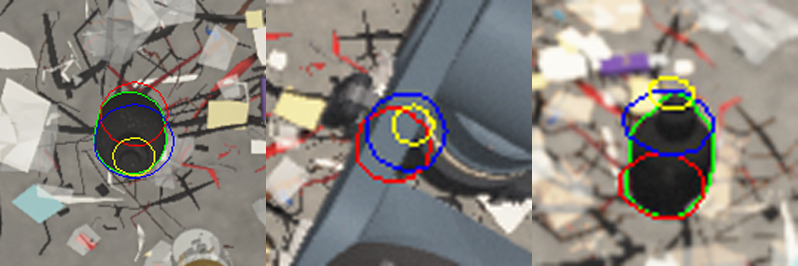

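The wrist crop shows the bottle and its cap close to the predicted outlines, a few mm off; in the top view the arm hides it. I'll fit the silhouette, including the foot height.

```bash
python3 - <<'E'
from h import *
from scipy.optimize import minimize
V=[]
for n in ['wrist','side']:
    C=cal(n);manip.snapshot(n);V.append((C,manip.masks_of(n,'bottle_mid')[0]['pixels'].astype(np.uint8)))
a=np.linspace(0,6.28,40)
def sil(C,X):
    o=np.zeros((1536,2048),np.uint8)
    for (r,z0,z1) in((.03,0,.065),(.0145,.065,.093)):
        p=np.array([proj(C,[X[0]+r*np.cos(t),X[1]+r*np.sin(t),z+X[2]]) for z in(z0,z1) for t in a],np.float32)
        cv2.fillConvexPoly(o,cv2.convexHull(np.int32((p+.5)*4)),1)
    return o
def cost(X,vs):
    e=0
    for C,m in vs:
        M=cv2.resize(m,(2048,1536),interpolation=0);s=sil(C,X);e+=1-(M&s).sum()/(M|s).sum()
    return e
x0=np.array([.5635,-.2003,0])
o=dict(initial_simplex=x0+np.vstack([np.zeros(3),np.eye(3)*.008]),xatol=2e-4)
r=minimize(cost,x0,args=(V,),method='Nelder-Mead',options=o);print('both',r.x,r.fun)
for v in V:
    r2=minimize(lambda p:cost([*p,0],[v]),x0[:2],method='Nelder-Mead',options=dict(initial_simplex=x0[:2]+np.array([[0,0],[.008,0],[0,.008]])));print(r2.x,r2.fun)
s=manip.sense();M=R.from_quat(s['tool_rot']).as_matrix();print(s['tcp_pos'],1000*M.T@(np.array([*r.x[:2],.067])-s['tcp_pos']))
E
```

```text
both [ 0.56718258 -0.20375491 -0.01393643] 0.3333819043943401
[ 0.56446875 -0.20237813] 0.20226921569079626
[ 0.5672627  -0.20263398] 0.20396170353251897
[ 0.50872192 -0.17760559  0.24830845] [-64.01318053  -1.85633239 181.30928413]
```

Emit:
step_arm --targets "-30 0 20 0;-63 -1 50 0;-63 -1 90 0;-63 -1 110 0;-63 -1 120 0;-63 -1 120 0;-63 -1 120 0"

```text
t: 8.3
tcp_pos: [0.5672, -0.2031, 0.1293]
tool_rot: [0.195, 0.981, -0.0, 0.001]
force: [0.6, 0.1, -0.7]
finger_gap: 1.0
gripper_force: 0.0
```

```bash
python3 - <<'E'
from h import *
s=manip.sense();print(s['t'],s['tcp_pos'])
C=cal('wrist');im=manip.snapshot('wrist')[...,::-1].copy()
a=np.linspace(0,6.28,40);X=[.566,-.2025]
for r,z,col in((.03,0,(0,0,255)),(.03,.065,(255,0,0)),(.0145,.093,(0,255,255)),(.0145,.065,(0,255,0))):
    p=np.array([proj(C,[X[0]+r*np.cos(t),X[1]+r*np.sin(t),z]) for t in a]);cv2.polylines(im,[np.int32(p.round())],True,col,1)
cv2.imwrite('pics/e.png',im)
E
```

```text
8.3 [ 0.56716179 -0.20310296  0.12927115]
```

View pics/e.png

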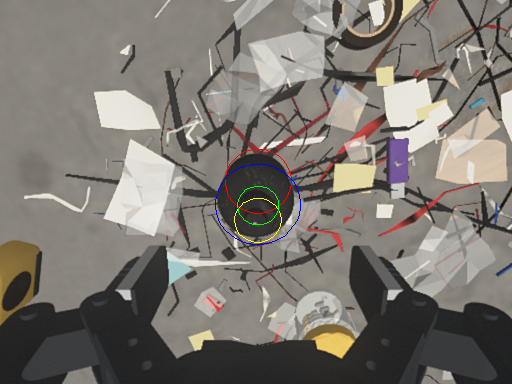

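The picture shows the bottle between the open fingers, near (258,195). The modelled outlines sit perhaps 5 px too low. A contrast-stretched crop should settle it.

```bash
python3 - <<'E'
from h import *
C=cal('wrist');im=manip.snapshot('wrist')[...,::-1]
c=np.clip(im[130:270,170:350].astype(float)*4,0,255).astype(np.uint8);c=cv2.resize(c,(540,420),interpolation=cv2.INTER_CUBIC)
cv2.imwrite('pics/f.png',c)
for z in(.065,.093):print(proj(C,[.566,-.2025,z]))
E
```

```text
[np.float64(257.7229974895661), np.float64(204.56087219780287)]
[np.float64(257.58188331706714), np.float64(219.39814034609768)]
```

View pics/f.png

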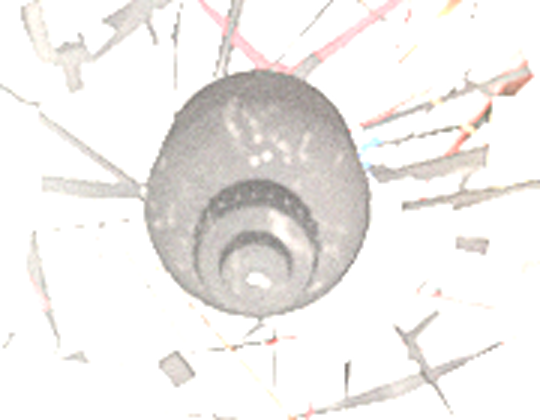

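The cap's top circle is centred at about (255.7, 217) px, against (257.6, 219) predicted. That is within 2 mm, so I'll descend and grip.

Emit:
step_arm --targets "0 0 20 0;0 0 40 0;0 0 55 0;0 0 62 0;0 0 62 0;0 0 62 0"

```text
t: 9.0
tcp_pos: [0.567, -0.203, 0.0669]
tool_rot: [0.195, 0.981, -0.0, 0.001]
force: [-0.4, -0.4, -0.4]
finger_gap: 1.001
gripper_force: 0.0
```

Emit:
step_arm --targets "0 0 0 0;0 0 0 0;0 0 0 0;0 0 0 0;0 0 0 0;0 0 0 0;0 0 0 0;0 0 0 0" --gripper 1 --squeeze 40

```text
t: 9.8
tcp_pos: [0.5669, -0.2031, 0.0668]
tool_rot: [0.195, 0.981, -0.0, 0.001]
force: [0.4, -0.5, 4.7]
finger_gap: 0.302
gripper_force: 39.4
```

Emit:
step_arm --targets "0 0 -5 0;0 0 -15 0;0 0 -35 0;0 0 -60 0;0 0 -90 0;0 0 -120 0;0 0 -140 0;0 0 -150 0;0 0 -150 0;0 0 -150 0"

```text
t: 10.8
tcp_pos: [0.5657, -0.2022, 0.2154]
tool_rot: [0.195, 0.981, 0.0, -0.001]
force: [-0.1, -0.2, -1.2]
finger_gap: 0.302
gripper_force: 39.4
```

```bash
python3 - <<'E'
from h import *
s=manip.sense();print(s['t'],s['tcp_pos'],s['force'],s['finger_gap'])
a=np.linspace(0,6.28,40);z0=s['tcp_pos'][2]-.067
out=[]
for n in('side','wrist'):
    C=cal(n);im=manip.snapshot(n)[...,::-1].copy();im=np.clip(im*2.0,0,255).astype(np.uint8)
    for r,z in((.03,0),(.03,.065)):
        p=np.array([proj(C,[s['tcp_pos'][0]+r*np.cos(t),s['tcp_pos'][1]+r*np.sin(t),z0+z]) for t in a]);cv2.polylines(im,[np.int32(p.round())],True,(0,0,255),1)
    p=np.int32(proj(C,[*s['tcp_pos'][:2],z0+.05]));y=np.clip(p[1],75,309);x=np.clip(p[0],100,412)
    out.append(cv2.resize(im[y-75:y+75,x-100:x+100],(400,300)))
cv2.imwrite('pics/g.png',np.hstack(out))
M=R.from_quat(s['tool_rot']).as_matrix();print(1000*M.T@(np.array([.550,.1042,.097])-s['tcp_pos']))
E
```

```text
10.8 [ 0.56571423 -0.20221041  0.21540196] [-0.08662356 -0.17501446 -1.17452051] 0.30154503403544236
[131.26003408 277.16425012 118.76060953]
```

View pics/g.png

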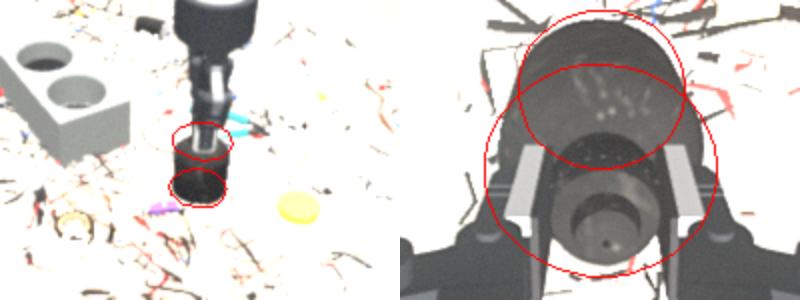

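The side and wrist crops show the bottle held upright by the cap, with the predicted outline matching to about 3 mm. I'll carry it over the near well.

Emit:
step_arm --targets "8 15 0 0;21 45 0 0;38 80 0 0;55 117 0 0;72 153 0 0;89 188 0 0;105 222 0 0;118 250 0 0;127 269 0 0;131 277 0 0;131 277 0 0;131 277 0 0"

```text
t: 12.1
tcp_pos: [0.5509, 0.103, 0.216]
tool_rot: [0.195, 0.981, -0.0, -0.0]
force: [0.1, -0.3, -2.1]
finger_gap: 0.305
gripper_force: 39.5
```

```bash
python3 - <<'E'
from ov import *
s=manip.sense();print(s['t'],s['tcp_pos'],s['force'],s['finger_gap'])
M=R.from_quat(s['tool_rot']).as_matrix();print(1000*M.T@(np.array([.550,.1042,.097])-s['tcp_pos']))
S=cal('side');im=np.clip(manip.snapshot('side')*1.6,0,255).astype(np.uint8)
u=overlay(S,im,np.array([.5455,.154]),np.radians(5))
a=np.linspace(0,6.28,40);z0=s['tcp_pos'][2]-.067
for r,z in((.03,0),(.03,.065)):
    p=np.array([proj(S,[s['tcp_pos'][0]+r*np.cos(t),s['tcp_pos'][1]+r*np.sin(t),z0+z]) for t in a]);cv2.polylines(u,[np.int32((p+.5)*4)],True,(0,255,0),2)
cv2.imwrite('pics/h.png',cv2.resize(u[260:860,600:1400],(640,480)))
E
```

```text
12.1 [0.550917   0.10296735 0.21598122] [ 0.14059922 -0.34191746 -2.05866996] 0.3050897355993784
[  1.26223456   0.87879143 118.98119636]
```

View pics/h.png

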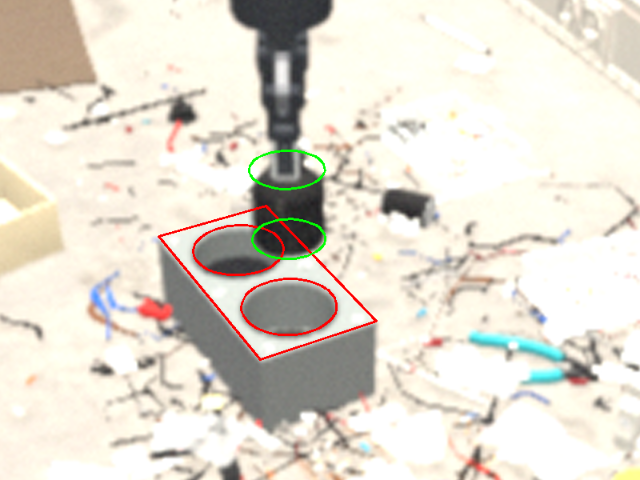

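The side picture shows the bottle upright above the near well, with its foot matching the prediction. I'll lower it.

Emit:
step_arm --targets "1 1 15 0;1 1 35 0;1 1 55 0;1 1 75 0;1 1 92 0;1 1 102 0;1 1 108 0;1 1 111 0;1 1 111 0;1 1 111 0"

```text
t: 13.15
tcp_pos: [0.5512, 0.1046, 0.106]
tool_rot: [0.195, 0.981, 0.0, 0.001]
force: [1.3, -0.2, -1.6]
finger_gap: 0.303
gripper_force: 39.5
```

Emit:
step_arm --targets "0 0 2 0;0 0 4 0;0 0 6 0;0 0 6 0"

```text
t: 13.55
tcp_pos: [0.5504, 0.1047, 0.0991]
tool_rot: [0.195, 0.981, -0.0, -0.0]
force: [-0.5, 0.3, -0.9]
finger_gap: 0.299
gripper_force: 39.5
```

Emit:
step_arm --targets "0 0 1 0;0 0 2 0;0 0 2 0;0 0 2 0"

```text
t: 13.95
tcp_pos: [0.5506, 0.1046, 0.0973]
tool_rot: [0.195, 0.981, -0.0, -0.0]
force: [0.0, 0.3, -2.4]
finger_gap: 0.301
gripper_force: 39.5
```

Emit:
step_arm --targets "0 0 1 0;0 0 2 0;0 0 2 0;0 0 2 0"

```text
t: 14.35
tcp_pos: [0.5517, 0.1041, 0.0967]
tool_rot: [0.195, 0.981, -0.0, 0.001]
force: [-1.6, -1.7, 7.1]
finger_gap: 0.301
gripper_force: 40.4
```

The foot touches at the expected height of 0.030. I'll release and rise.

Emit:
step_arm --targets "0 0 0 0;0 0 0 0;0 0 0 0;0 0 0 0;0 0 0 0;0 0 0 0;0 0 0 0;0 0 0 0" --gripper 0

```text
t: 15.15
tcp_pos: [0.5506, 0.1046, 0.0953]
tool_rot: [0.195, 0.981, -0.0, -0.0]
force: [-0.2, 0.6, 0.3]
finger_gap: 1.0
gripper_force: 0.0
```

Emit:
step_arm --targets "0 0 -10 0;0 0 -30 0;0 0 -60 0;0 0 -100 0;0 0 -130 0;0 0 -140 0;0 0 -140 0;0 0 -140 0"

```text
t: 15.95
tcp_pos: [0.5497, 0.1046, 0.2345]
tool_rot: [0.195, 0.981, -0.0, -0.001]
force: [-0.2, -1.1, -0.4]
finger_gap: 1.0
gripper_force: 0.0
```

```bash
python3 - <<'E'
from h import *
s=manip.sense();print(s['t'],s['tcp_pos'],s['force'],s['finger_gap'])
S=cal('side');im=np.clip(manip.snapshot('side')*1.6,0,255).astype(np.uint8)[...,::-1]
u=cv2.resize(im,None,fx=4,fy=4,interpolation=2)
a=np.linspace(0,6.28,40)
for r,z in((.03,.095),(.0145,.123)):
    p=np.array([proj(S,[.551+r*np.cos(t),.1045+r*np.sin(t),z]) for t in a]);cv2.polylines(u,[np.int32((p+.5)*4)],True,(0,255,0),1)
cv2.imwrite('pics/i.png',u[360:840,640:1280])
E
```

```text
15.95 [0.54973364 0.10462083 0.23448607] [-0.19943937 -1.09436049 -0.38937824] 0.9996452970620563
```

View pics/i.png

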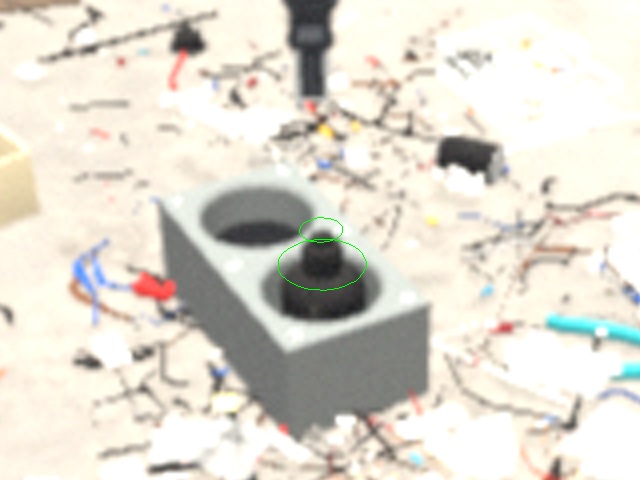

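The picture shows the bottle standing upright and deep in the near well, with its cap at about (321,250), and the gripper well clear of it.

```bash
python3 -c "
from station import manip
print(manip.sign_off())"
```

```text
the job is handed in; nothing more can be done
None
```

I felt the well nearer the bottle first: the fingertips bottomed out at 50 mm, so it had no puck. The bottle is now seated upright on that floor and released, the puck was not touched, and the job is handed in (about 16 s on the robot's clock).

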